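# Stand the rinsed mixing cup on the draining peg

## Task

The steel ink-mixing cup lying on its side on the bench has just been rinsed. Put it mouth down over the free peg of the draining stand, so that it stands straight, with the inside of its bottom resting on the peg's head, and let go of it. Leave the other cup hanging on its peg, and do not shift the solvent bottle or the spare printing pad.

Things in the scene. Friction and masses are not known exactly. Their poses are not given: they have to be found in the camera images.
- mix_cup: Thin tapered steel cup, 59 mm tall, outside 52 mm wide at the bottom, 65 at the mouth, about 58 halfway. Origin: centre of the bottom's underside; z runs along the axis to the mouth. Bottom 3 mm thick; inside 56 mm deep, 46 wide at the bottom, 58 at the mouth. Starts lying on its side, mouth roughly to the left (+y), 6 degrees above level; it can roll. 40 to 70 g.
- free_peg_top (a point): Centre of the flat top of the free peg's head, 89 mm above the bench. The head is a black plastic bobbin 38 mm across, 24 high, top edge bevelled (flat 28 mm), on a 12 mm steel rod. A cup hung upside down on it has its bottom's underside 3 mm above this point and its mouth 26 mm above the tray's floor. The peg is fixed to the stand.
- used_peg_top (a point): The same point on the other, identical peg, 120 mm away on the same stand, which carries the other cup. Which of the two pegs is free changes.
- drain_tray: The draining stand: metal drip tray 196 x 105 mm, 22 mm high over its rim, fixed. Origin: centre of its underside; x along its long side, away from the robot. The two pegs stand on its centre line, 60 mm either side of the middle.
- drying_cup: An identical cup hanging loose, upside down, on the used peg. Origin: centre of its bottom's underside (now on top), z towards its mouth (down).
- solvent_bottle: White squeeze bottle with a red bent spout, 64 x 78 x 191 mm, standing loose behind the work. Origin: centre of its underside.
- spare_pad: Pale printing pad, a rounded lump on a wooden base, 49 x 54 x 52 mm, standing loose on the bench. Origin: centre of its underside.
Things that resemble listed ones, but are neither listed nor needed, are in the scene too. Leave any pink look-alike of the drying_cup alone.

How it is judged:
By the outcome, as a careful person would: the job done as asked, in the order asked, and still so for the second after the job is handed in, with the robot touching nothing.
It also fails if it takes over 45 s, if anything falls off the work surface, if the arm or the gripper's body presses on something with over 40 N, if the wrist force passes 120 N, or if a joint passes its speed limit or range.

## Robot

A 6-joint arm with a two-finger parallel gripper is mounted at the origin on a cart in front of the work surface, level with it; the furniture and walls round the work are solid. World frame = base frame: x ahead of the robot, y to its left, z up, the work surface at z = 0. Lengths are in mm, angles in rad, forces in N, time in s.
With the tool pointing down it reaches from about 275 to 850 mm from the base axis. Payload 19 kg.
Tool frame: the origin (TCP) lies between the finger pads; the fingertips stand r.finger_overhang ahead of it and the grasp point (between the pads) is the TCP (r.finger_overhang is the distance from the TCP to the fingertips, in mm); x points along the fingers, y is the direction in which the jaws open and shut, and the axes are right-handed (so a half turn about x gives the same grasp; the last joint's range is limited). The gripper opens to 85 mm and grips with 20 to 120 N. Pads are 22 mm wide; open, the fingers measure 114 mm over their backs; the gripper's body (76 mm by 85 mm) begins 54 mm behind the grasp point. The pads swing forward as they close: fully open they stand 13 mm farther back than shut.
Start: joints at [-1.428, 0.15, 1.437, -0, 1.554, -0.134], TCP at [157.11, -553.09, 250.267] pointing down, gripper open.
Joint ranges: [-2.8, 2.8], [-0.68, 2.1], [0.12, 2.68], [-1.39, 4.53], [0.16, 2.79], [-2.81, 2.81]. Speed limits (rad/s): [1.89, 1.89, 2.22, 3.01, 3.01, 3.01].

## Interface

Orientations are given as a unit quaternion [w, x, y, z].
In Python, from rig import r, vision, close_job gives the robot as it stands. The module is installed in compiled form; this text tells all that it offers.
- The arm moves only by the tool step_arm, never from a script. Its argument "plan" is one flat list of numbers, 7 for each row, row after row: the shift along the tool's x, y, z each as a share of 5 cm, from -1 to 1, then the turn, a rotation vector about the tool's x, y, z each as a share of 5 degrees, from -1 to 1, then the opening, from -1 (shut) to 1 (fully open). A call has 1 to 10 rows; each row shifts and turns the pose as measured when the row begins, along the tool's axes as they then stand; what a row does not reach is not made up. A row lasts 1/8 s, in which the tool goes at most 62.5 mm and 10.7 degrees, less where a joint would pass 70% of its speed; a pose out of reach is approached as far as the arm can. A call with a number of a shift or a turn outside -1 to 1 is refused whole. A call with a gripper value outside its range is refused whole. The fingers move at their own pace and stop on an object; "squeeze" is the grip in N (left out, the last holds). Time passes only in rows, so rows that do not move let the fingers close. It gives the time, the measured TCP pose, the force and the opening at its end, in the units of the state.
- r.sense(): the state, without advancing time (a new reading comes with each control period).
- vision.capture(name): name is "scene" or "top" or "wrist"; returns a dict with "pixels" (420x560x3 uint8, blue, green, red), "fx", "fy", "cx", "cy" (pixels), "R" (3x3) and "t" (3): a world point X has camera coordinates R X + t. Camera axes: x right, y down, z forward; pixel columns grow to the right and rows downward; lengths in mm; the calibration is good to about 2 mm. A picture is of the moment at which its call begins. There is no depth.
- close_job(): hands the job in, once; it reports no verdict.
The state is a dict: "time": time; "joint_pos": joint angles; "qd": joint speeds; "joint_efforts": joint torques, N m; "position": TCP position; "ee_rot": TCP orientation; "contact_force": force on the tool from outside, world axes, zero at the start; "torque": the same for the moment, N m; "gripper_width": finger opening in mm.
Only numpy, scipy, OpenCV 4.12 (cv2) and the standard library are available. Lean on these libraries where they do the work, as an engineer would, in place of code of your own. Each camera call takes 0.05 s, during which the arm holds its last target. There are 200 camera calls.

## Working session

There is one attempt and no reset: what is moved stays moved. The work goes in short steps, Python scripts to look and compute and a tool call to move; the robot and the scene stay as the last step left them, time stands still between calls to the robot, and variables do not carry over. Pictures are saved under pics/ and viewed, about 8 in all and at most 12, crops included, and the job is handed in when it is done.

Besides the shell and the picture viewer there is one more tool, called after "Emit:" as name(argument=value, ...) on one line, values as JSON. step_arm: Moves the arm, as the interface text tells. Shift numbers are shares of 5 cm and turn numbers shares of 5 degrees, none past 1 either way. Its arguments: {"type":"object","properties":{"plan":{"type":"array"},"squeeze":{"type":"number"}},"required":["plan"]}

```bash
mkdir -p pics
python3 - <<'E'
from rig import r, vision
import cv2,pickle
d={}
for n in("scene","top"):
    c=vision.capture(n); d[n]=c; cv2.imwrite(f"pics/{n}0.png",c["pixels"])
    print(n,c["fx"],c["cx"],c["cy"],c["R"],c["t"])
pickle.dump(d,open("d0.pkl","wb"))
print(r.sense(),r.finger_overhang)
E
```

```text
scene 508.3735388237637 272.8525523354527 206.22009998050643 [[-0.51388206 -0.85781456 -0.00891109]
 [-0.54635137  0.33527019 -0.76752465]
 [ 0.66138144 -0.38954856 -0.6409575 ]] [377.43643152 365.99490755 567.55978045]
top 462.13982947092524 276.47296624265255 217.19003128657963 [[ 0.02466109 -0.99966815  0.00744493]
 [-0.98555419 -0.02555976 -0.16742055]
 [ 0.16755528 -0.00320861 -0.98585746]] [ 67.16106939 596.74162324 842.39974784]
{'time': 0.1, 'joint_pos': array([-1.42802353e+00,  1.50926523e-01,  1.43797063e+00, -1.89355800e-05,
        1.55383334e+00, -1.33989856e-01]), 'qd': array([-0.0001948 , -0.00100492, -0.00159747,  0.00116064, -0.00033071,
       -0.00118297]), 'joint_efforts': array([ 6.47453737e-03, -7.14385128e+01, -5.71800292e+01,  2.00372301e-04,
        7.14389040e-03,  1.25732871e-05]), 'position': array([ 157.0643698 , -552.90604938,  249.73940304]), 'ee_rot': array([-0.09713622, -0.70033866, -0.09794073,  0.70035558]), 'contact_force': array([-0.40468165,  1.00306406, -0.3950392 ]), 'torque': array([-0.01228167, -0.03003868,  0.02375158]), 'gripper_width': 85.45462640752137} 19.0
```

View pics/scene0.png

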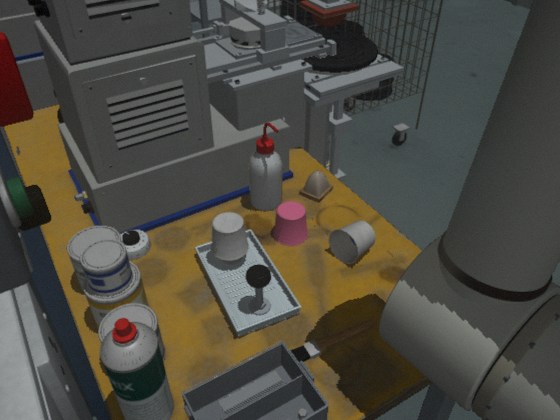

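View pics/top0.png

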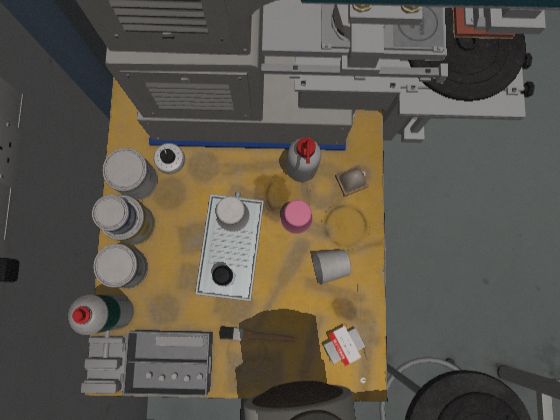

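The top view shows the lying cup at about (331,265), mouth to the left. The free peg head is at (222,273), the near one, and the pink look-alike is at (297,216). The used peg with the hanging cup is at (232,212). I'll zoom in on these.

```bash
cat > h.py <<'E'
import numpy as np
def ray(c,u,v):
    d=c["R"].T@np.array([(u-c["cx"])/c["fx"],(v-c["cy"])/c["fy"],1]); o=-c["R"].T@c["t"]; return o,d
def onz(c,u,v,z):
    o,d=ray(c,u,v); return o+d*(z-o[2])/d[2]
def tri(c1,p1,c2,p2):
    o1,d1=ray(c1,*p1);o2,d2=ray(c2,*p2)
    s=np.linalg.lstsq(np.c_[d1,-d2],o2-o1,rcond=None)[0]
    a=o1+s[0]*d1;b=o2+s[1]*d2
    return (a+b)/2,np.linalg.norm(a-b)
def proj(c,X):
    p=c["R"]@np.array(X)+c["t"]; return np.array([c["cx"]+c["fx"]*p[0]/p[2],c["cy"]+c["fy"]*p[1]/p[2]])
E
python3 - <<'E'
import pickle,cv2,numpy as np
from h import *
d=pickle.load(open("d0.pkl","rb"))
t=d["top"]["pixels"][180:310,190:380]; s=d["scene"]["pixels"][200:330,190:390]
a=cv2.resize(t,(760,520),interpolation=cv2.INTER_CUBIC)
b=cv2.resize(s,(800,520),interpolation=cv2.INTER_CUBIC)
cv2.imwrite("pics/t1.png",a);cv2.imwrite("pics/s1.png",b)
# dark peg head
for n,(u,v) in(("top",(222,273)),("scene",(258,276))):
    c=d[n];g=c["pixels"].max(2)
    m=np.zeros_like(g);m[v-22:v+22,u-22:u+22]=(g[v-22:v+22,u-22:u+22]<70)*255
    k,l,st,ce=cv2.connectedComponentsWithStats(m)
    i=l[v,u];print(n,st[i],ce[i])
    # grey cup: low saturation
    hsv=cv2.cvtColor(c["pixels"],cv2.COLOR_BGR2HSV)
    u,v=(331,265) if n=="top" else (355,243)
    m=((hsv[...,1]<60)&(hsv[...,2]>60)).astype(np.uint8)
    k,l,st,ce=cv2.connectedComponentsWithStats(m,connectivity=4);i=l[v,u];print(st[i],ce[i])
    cs=cv2.findContours((l==i).astype(np.uint8),0,2)[0][0]
    print(cv2.minAreaRect(cs),cv2.boxPoints(cv2.minAreaRect(cs)).round(1).tolist(), cv2.approxPolyDP(cs,3,True)[:,0].tolist())
E
```

```text
top [212 265  21  21 332] [222.11144578 274.76506024]
[ 313  250   38   34 1019] [330.87634936 264.83807655]
((331.4117736816406, 264.1470947265625), (32.01470184326172, 36.1378059387207), 75.96376037597656) [[310.0, 253.0], [345.1000061035156, 244.1999969482422], [352.79998779296875, 275.29998779296875], [317.79998779296875, 284.1000061035156]] [[344, 250], [313, 253], [320, 283], [349, 274], [350, 264]]
scene [246 265  25  33 528] [258.10606061 278.01136364]
[ 329  221   46   43 1294] [351.42117465 240.24729521]
((351.1385803222656, 238.88330078125), (35.427467346191406, 45.934932708740234), 49.89908981323242) [[322.20001220703125, 240.10000610351562], [357.29998779296875, 210.5], [380.1000061035156, 237.60000610351562], [345.0, 267.20001220703125]] [[364, 221], [330, 234], [331, 250], [343, 262], [350, 263], [346, 261], [352, 254], [357, 257], [373, 243], [372, 228]]
```

View pics/t1.png

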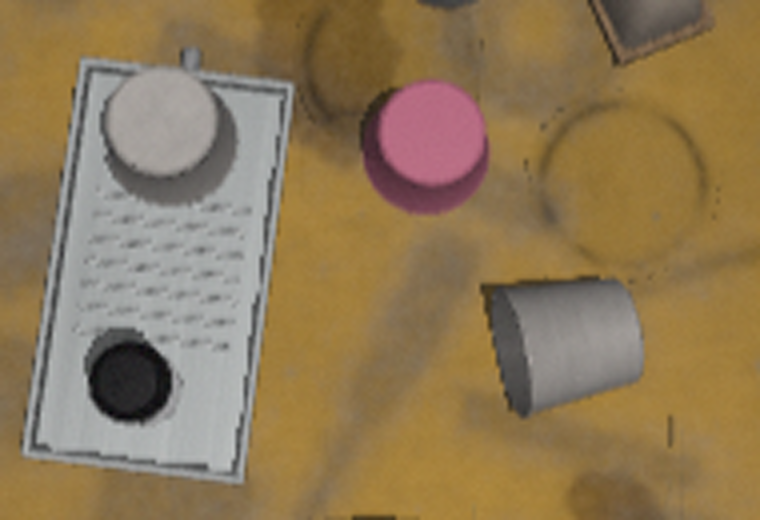

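View pics/s1.png

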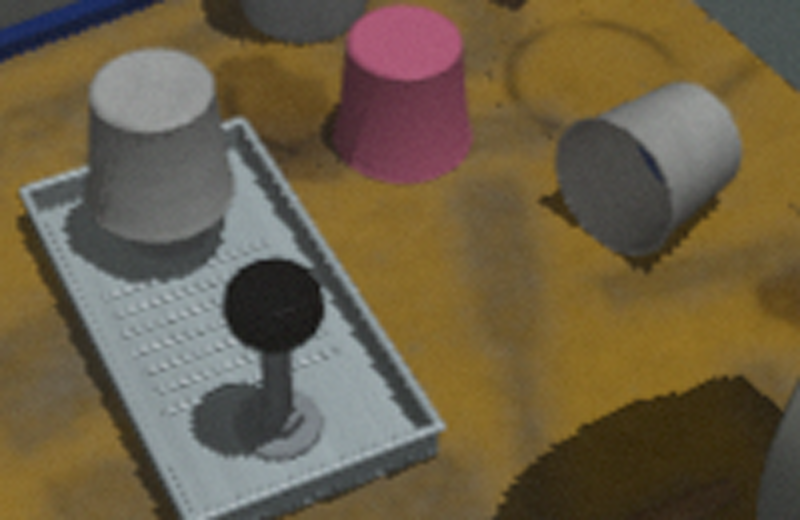

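The crops show the mouth in the top image with rim corners at about (311,251) and (321,284), and the bottom corners at about (347.5,250.5) and (350.5,274). In the scene image the mouth ellipse is centred at about (343.5,246.5). The free peg head is at (222.2,275.2) in top and about (258.2,276) in scene.

Run:
```python
import pickle
from h import *
np.set_printoptions(precision=1,suppress=True)
d=pickle.load(open("d0.pkl","rb"));T,S=d["top"],d["scene"]
print("peg top z77",onz(T,222.2,275.2,77),onz(T,222.2,275.2,83),"scene",onz(S,258.2,276,77), tri(T,(222.2,275.2),S,(258.2,276)))
print("mouth",onz(T,316.5,267.5,32.3),onz(S,343.5,246.5,32.3),tri(T,(316.5,267.5),S,(343.5,246.5)))
c=[onz(T,311.2,251.2,32.3),onz(T,321.2,283.7,32.3),onz(T,347.5,250.5,26),onz(T,350.5,273.8,26)]
print(c,[np.linalg.norm(c[0]-c[1]),np.linalg.norm(c[2]-c[3])])
m,b=(c[0]+c[1])/2,(c[2]+c[3])/2; a=m-b; print("mid",m,b,np.linalg.norm(a),np.degrees(np.arctan2(a[1],a[0])))
f=lambda u,v:(190+u/4,180+v/4)
print("tray z22",[onz(T,*f(*p),22)for p in((84,62),(291,85),(241,480),(26,455))])
print("pink base",onz(T,*f(427,165),20),"pink top",onz(T,*f(432,132),59))
print("drying top",onz(T,*f(161,122),92))
# start rot
from rig import r
from scipy.spatial.transform import Rotation as Ro
q=r.sense()["ee_rot"];print(Ro.from_quat(np.r_[q[1:],q[0]]).as_matrix())
```

```text
peg top z77 [480. 179.  77.] [479.7 178.4  83. ] scene [478.7 178.1  77. ] (array([479.6, 178.5,  76.5]), np.float64(1.4366670717030876))
mouth [501.1   2.3  32.3] [497.4  -0.2  32.3] (array([499.9,   0.5,  30.8]), np.float64(4.30343327468653))
[array([532.5,  12.9,  32.3]), array([470.3,  -7.1,  32.3]), array([536.3, -58.8,  26. ]), array([491. , -64.6,  26. ])] [np.float64(65.31053622415311), np.float64(45.6670858100939)]
mid [501.4   2.9  32.3] [513.6 -61.7  26. ] 66.07829847752976 100.71727981234568
tray z22 [array([640.3, 214.6,  22. ]), array([631.3, 110.4,  22. ]), array([436. , 128.8,  22. ]), array([445.3, 233.2,  22. ])]
pink base [592.8  41.5  20. ] pink top [602.5  41.2  59. ]
drying top [598.  167.8  92. ]
[[-0.   0.3 -1. ]
 [ 0.  -1.  -0.3]
 [-1.  -0.  -0. ]]
```

```bash
cat > plan.py <<'E'
import sys,numpy as np
from rig import r
from scipy.spatial.transform import Rotation as Ro
np.set_printoptions(precision=2,suppress=True)
YAW=np.radians(100.7)
def tgt(ang,yaw=YAW):   # ang: tool direction angle in (h,z) plane, deg
    h=np.array([np.cos(yaw),np.sin(yaw),0]);a=np.radians(ang)
    x=np.cos(a)*h+np.sin(a)*np.array([0,0,1]);y=np.array([h[1],-h[0],0])
    return Ro.from_matrix(np.c_[x,y,np.cross(x,y)])
def cur():
    s=r.sense();q=s["ee_rot"];return np.array(s["position"]),Ro.from_quat(np.r_[q[1:],q[0]]),s
def plan(P,R,grip,maxrows=10,sh=45.,tu=4.9):
    p,q,s=cur();rv=(q.inv()*R).as_rotvec(degrees=True)
    n=int(np.ceil(max(np.linalg.norm(P-p)/sh,np.linalg.norm(rv)/tu,1)))
    print("t",s["time"],"pos",p,"err mm",P-p,"deg",rv,"F",s["contact_force"],"w",s["gripper_width"],"j",s["joint_pos"],"rows",n)
    st=q.inv().apply((P-p)/n)  # first row in tool frame
    for k in range(min(n,maxrows)):
        qk=q*Ro.from_rotvec(rv*k/n,degrees=True)
        print(*[f"{v:.2f}," for v in np.r_[qk.inv().apply((P-p)/n)/50,rv/n/5]],f"{grip},")
E
python3 -c "
from plan import *
plan(np.array([522.5,-111,114]),tgt(-45),1)"
```

```text
t 0.1 pos [ 157.06 -552.91  249.74] err mm [ 365.44  441.91 -135.74] deg [-80.12  36.26 -33.13] F [-0.4  1.  -0.4] w 85.45462640752137 j [-1.43  0.15  1.44 -0.    1.55 -0.13] rows 20
0.14, -0.33, -0.47, -0.80, 0.36, -0.33, 1,
0.16, -0.29, -0.49, -0.80, 0.36, -0.33, 1,
0.18, -0.25, -0.50, -0.80, 0.36, -0.33, 1,
0.21, -0.21, -0.51, -0.80, 0.36, -0.33, 1,
0.23, -0.16, -0.52, -0.80, 0.36, -0.33, 1,
0.25, -0.12, -0.52, -0.80, 0.36, -0.33, 1,
0.27, -0.08, -0.52, -0.80, 0.36, -0.33, 1,
0.29, -0.03, -0.51, -0.80, 0.36, -0.33, 1,
0.30, 0.01, -0.51, -0.80, 0.36, -0.33, 1,
0.32, 0.06, -0.49, -0.80, 0.36, -0.33, 1,
```

Emit:
step_arm(plan=[0.14,-0.33,-0.47,-0.8,0.36,-0.33,1,0.16,-0.29,-0.49,-0.8,0.36,-0.33,1,0.18,-0.25,-0.5,-0.8,0.36,-0.33,1,0.21,-0.21,-0.51,-0.8,0.36,-0.33,1,0.23,-0.16,-0.52,-0.8,0.36,-0.33,1,0.25,-0.12,-0.52,-0.8,0.36,-0.33,1,0.27,-0.08,-0.52,-0.8,0.36,-0.33,1,0.29,-0.03,-0.51,-0.8,0.36,-0.33,1,0.3,0.01,-0.51,-0.8,0.36,-0.33,1,0.32,0.06,-0.49,-0.8,0.36,-0.33,1])

```text
time: 1.35
position: [341.9, -322.5, 178.6]
ee_rot: [0.215, 0.702, 0.451, -0.508]
contact_force: [0.6, -1.0, -0.7]
gripper_width: 85.6
```

```bash
python3 -c "
from plan import *
plan(np.array([522.5,-111,114]),tgt(-45),1)"
```

```text
t 1.35 pos [ 341.87 -322.49  178.58] err mm [180.63 211.49 -64.58] deg [-39.04  17.48 -16.02] F [ 0.62 -1.01 -0.68] w 85.57333456368072 j [-1.09  0.15  1.64  0.26  1.7  -0.54] rows 10
0.32, 0.12, -0.46, -0.78, 0.35, -0.32, 1,
0.33, 0.16, -0.44, -0.78, 0.35, -0.32, 1,
0.34, 0.19, -0.42, -0.78, 0.35, -0.32, 1,
0.34, 0.23, -0.39, -0.78, 0.35, -0.32, 1,
0.35, 0.27, -0.37, -0.78, 0.35, -0.32, 1,
0.35, 0.30, -0.34, -0.78, 0.35, -0.32, 1,
0.35, 0.33, -0.30, -0.78, 0.35, -0.32, 1,
0.35, 0.36, -0.27, -0.78, 0.35, -0.32, 1,
0.35, 0.39, -0.23, -0.78, 0.35, -0.32, 1,
0.34, 0.41, -0.19, -0.78, 0.35, -0.32, 1,
```

Emit:
step_arm(plan=[0.32,0.12,-0.46,-0.78,0.35,-0.32,1,0.33,0.16,-0.44,-0.78,0.35,-0.32,1,0.34,0.19,-0.42,-0.78,0.35,-0.32,1,0.34,0.23,-0.39,-0.78,0.35,-0.32,1,0.35,0.27,-0.37,-0.78,0.35,-0.32,1,0.35,0.3,-0.34,-0.78,0.35,-0.32,1,0.35,0.33,-0.3,-0.78,0.35,-0.32,1,0.35,0.36,-0.27,-0.78,0.35,-0.32,1,0.35,0.39,-0.23,-0.78,0.35,-0.32,1,0.34,0.41,-0.19,-0.78,0.35,-0.32,1])

```text
time: 2.6
position: [525.6, -101.2, 111.9]
ee_rot: [0.294, 0.585, 0.719, -0.235]
contact_force: [0.7, -1.2, 0.3]
gripper_width: 85.4
```

```bash
python3 -c "
from plan import *
plan(np.array([522.5,-111,114]),tgt(-45),1)
from rig import vision
import cv2,pickle
d={n:vision.capture(n) for n in('wrist','top','scene')}
pickle.dump(d,open('d1.pkl','wb'))
cv2.imwrite('pics/w1.png',d['wrist']['pixels'])"
```

```text
t 2.6 pos [ 525.57 -101.15  111.9 ] err mm [-3.07 -9.85  2.1 ] deg [ 1.11 -0.8   0.58] F [ 0.73 -1.21  0.29] w 85.40237770329479 j [-0.62  0.47  1.51  0.52  1.78 -0.89] rows 1
-0.16, -0.10, 0.09, 0.22, -0.16, 0.12, 1,
```

View pics/w1.png

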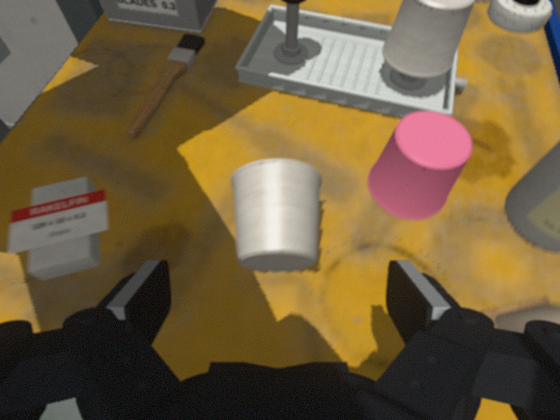

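The wrist view shows the cup between the open fingers. Its mouth edge runs about (232,175)–(321,180) and its bottom edge about (237,262)–(319,268), with the pink cup clear on the right.

Run:
```python
import pickle
from plan import *; from h import *
d=pickle.load(open("d1.pkl","rb"));W,T=d["wrist"],d["top"]
print("cam",-W["R"].T@W["t"])
# side edges at mouth & bottom, centre line
m=onz(W,276.5,177.5,32.3);b=onz(W,278.2,263,26);print(m,b,np.degrees(np.arctan2(*(m-b)[1::-1])))
w=[onz(W,232,175,32.3),onz(W,321,180,32.3),onz(W,237,262,26),onz(W,319,268,26)];print(w,np.linalg.norm(w[0]-w[1]),np.linalg.norm(w[2]-w[3]))
p,q,s=cur();X=q.as_matrix()
for k in(0,50,100):print(k,proj(W,p+k*X[:,0]))
for c in [(501.2,2,32.3),(512.4,-56.5,26),(506.8,-27,29.3)]:print(c,proj(W,c),proj(T,c))
plan(np.array([507,-28,29.5])-60*tgt(-45).as_matrix()[:,0],tgt(-45),1)
```

```text
cam [ 534.89 -144.82  243.9 ]
[504.09   3.    32.3 ] [518.34 -58.47  26.  ] 103.05513160125486
[array([472.18,  -1.63,  32.3 ]), array([535.79,   7.61,  32.3 ]), array([492.17, -63.36,  26.  ]), array([544.63, -56.34,  26.  ])] 64.27393638115319 52.92833497501887
0 [274.68 284.17]
50 [275.48 238.9 ]
100 [275.94 212.39]
(501.2, 2, 32.3) [272.28 177.92] [316.65 267.47]
(512.4, -56.5, 26) [269.88 258.43] [346.33 262.66]
(506.8, -27, 29.3) [271.22 215.7 ] [331.44 265.05]
t 2.75 pos [ 525.3  -101.01  111.49] err mm [-10.42  31.33 -39.56] deg [ 1.02 -0.8   0.63] F [-0.25  0.68  0.07] w 85.05744863160874 j [-0.62  0.47  1.51  0.52  1.78 -0.89] rows 2
0.51, -0.04, 0.05, 0.10, -0.08, 0.06, 1,
0.51, -0.04, 0.05, 0.10, -0.08, 0.06, 1,
```

Run:
```python
from plan import *
R=tgt(-45,np.radians(101.5));plan(np.array([509,-28,29.5])+4*R.as_matrix()[:,0],R,1,sh=25)
```

```text
t 2.75 pos [ 525.3  -101.01  111.49] err mm [-16.86  75.79 -84.82] deg [ 0.46 -0.79  0.06] F [-0.25  0.68  0.07] w 85.05744863160874 j [-0.62  0.47  1.51  0.52  1.78 -0.89] rows 5
0.46, -0.01, 0.03, 0.02, -0.03, 0.00, 1,
0.46, -0.01, 0.03, 0.02, -0.03, 0.00, 1,
0.46, -0.01, 0.02, 0.02, -0.03, 0.00, 1,
0.46, -0.01, 0.02, 0.02, -0.03, 0.00, 1,
0.46, -0.01, 0.02, 0.02, -0.03, 0.00, 1,
```

Emit:
step_arm(plan=[0.46,-0.01,0.03,0.02,-0.03,0,1,0.46,-0.01,0.03,0.02,-0.03,0,1,0.46,-0.01,0.02,0.02,-0.03,0,1,0.4,-0.01,0.02,0.02,-0.03,0,1,0.25,0,0.02,0,-0.03,0,1])

```text
time: 3.38
position: [508.3, -36.4, 34.9]
ee_rot: [0.297, 0.586, 0.713, -0.244]
contact_force: [0.2, 0.1, 0.7]
gripper_width: 84.8
```

Run:
```python
from plan import *
from rig import vision
import cv2,pickle
R=tgt(-45,np.radians(101.5));plan(np.array([509,-28,29.5])+4*R.as_matrix()[:,0],R,1,sh=25)
d={n:vision.capture(n) for n in('wrist','top')}
pickle.dump(d,open('d2.pkl','wb'))
t=cv2.resize(d['top']['pixels'][210:320,270:420],(560,411))
cv2.imwrite('pics/w2.png',cv2.resize(np.hstack([cv2.resize(d['wrist']['pixels'],(560,411)),t]),(800,294)))
```

```text
t 3.375 pos [508.34 -36.42  34.9 ] err mm [ 0.09 11.19 -8.23] deg [-0.27  0.23 -0.19] F [0.17 0.1  0.68] w 84.75838651326889 j [-0.55  0.48  1.68  0.54  1.58 -0.91] rows 1
0.27, 0.05, -0.04, -0.05, 0.05, -0.04, 1,
```

View pics/w2.png

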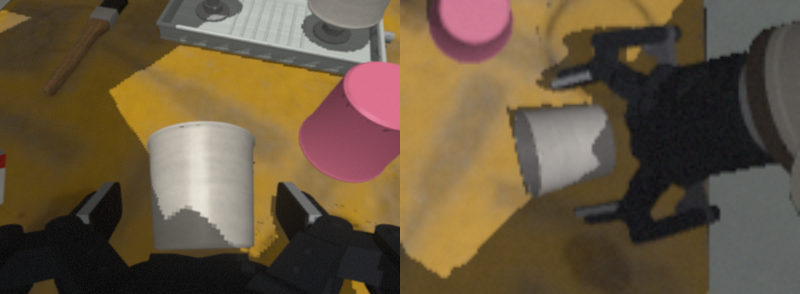

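Both pads straddle the cup, which is roughly centred (cup centre at about 202, pad midpoint about 199). I'll advance 13 mm and close.

Emit:
step_arm(plan=[0.28,0.03,-0.03,0,0,0,1,0,0,0,0,0,0,-1,0,0,0,0,0,0,-1,0,0,0,0,0,0,-1,0,0,0,0,0,0,-1,0,0,0,0,0,0,-1], squeeze=35)

```text
time: 4.22
position: [508.8, -26.3, 27.2]
ee_rot: [0.298, 0.586, 0.713, -0.244]
contact_force: [0.6, 0.0, -0.7]
gripper_width: 59.2
```

Run:
```python
from plan import *
R=tgt(-45,np.radians(101.5));plan(np.array([509,-28,29.5])+4*R.as_matrix()[:,0],R,1,sh=25)
```

```text
t 4.225 pos [508.84 -26.34  27.15] err mm [-0.4   1.11 -0.48] deg [-0.21  0.31 -0.3 ] F [ 0.55  0.02 -0.75] w 59.17193364872191 j [-0.53  0.48  1.69  0.55  1.55 -0.91] rows 1
0.02, -0.00, -0.01, -0.04, 0.06, -0.06, 1,
```

Emit:
step_arm(plan=[-0.2,0,-0.2,0,0,0,-1,-0.4,0,-0.4,0,0,0,-1,-0.5,0,-0.5,0,0,0,-1,-0.5,0,-0.5,0,0,0,-1,-0.3,0,-0.3,0,0,0,-1])

```text
time: 4.85
position: [508.0, -25.4, 167.8]
ee_rot: [0.297, 0.586, 0.713, -0.245]
contact_force: [0.5, -0.5, -0.4]
gripper_width: 58.9
```

Run:
```python
from plan import *
from rig import vision
import cv2,pickle
d={n:vision.capture(n) for n in('scene','top')}
pickle.dump(d,open('d3.pkl','wb'))
cv2.imwrite('pics/s3.png',np.hstack([cv2.resize(d['scene']['pixels'][150:290,250:450],(400,280)),cv2.resize(d['top']['pixels'][200:340,250:450],(400,280))]))
R=tgt(-141);plan(np.array([520,90,170.]),R,-1,sh=30)
```

```text
t 4.95 pos [508.37 -25.58 167.91] err mm [ 11.63 115.58   2.09] deg [  0.5  -95.68  -0.1 ] F [ 0.25  0.56 -1.92] w 59.115129062695914 j [-0.53  0.31  1.6   0.57  1.78 -0.77] rows 20
0.08, 0.03, -0.08, 0.01, -0.96, -0.00, -1,
0.07, 0.03, -0.09, 0.01, -0.96, -0.00, -1,
0.06, 0.03, -0.09, 0.01, -0.96, -0.00, -1,
0.05, 0.03, -0.10, 0.01, -0.96, -0.00, -1,
0.05, 0.03, -0.10, 0.01, -0.96, -0.00, -1,
0.04, 0.03, -0.10, 0.01, -0.96, -0.00, -1,
0.03, 0.03, -0.11, 0.01, -0.96, -0.00, -1,
0.02, 0.03, -0.11, 0.01, -0.96, -0.00, -1,
0.01, 0.03, -0.11, 0.01, -0.96, -0.00, -1,
0.00, 0.03, -0.11, 0.01, -0.96, -0.00, -1,
```

View pics/s3.png

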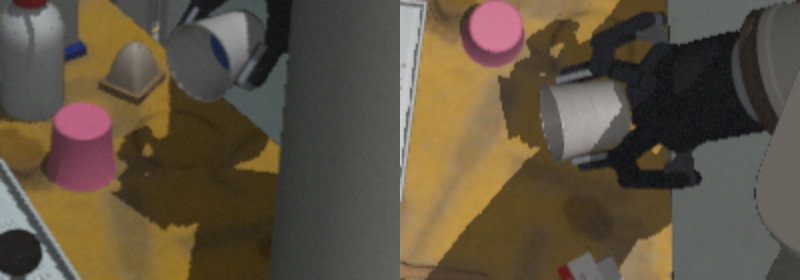

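Run:
```python
import pickle
from plan import *; from h import *
d=pickle.load(open("d0.pkl","rb"));T,S=d["top"],d["scene"]
for n,a,b in(("green cap",(81,315),(123,326)),("can lid",(112,266),(129,317)),("stack lid",(110,215),(106,253)),("toolbox corner",(211,332),(285,348))):print(n,tri(T,a,S,b))
plan(np.array([479,178,170.]),tgt(-141,np.radians(145)),-1,sh=30,maxrows=20)
```

```text
green cap (array([408.03, 388.63, 181.03]), np.float64(1.548412035909789))
can lid (array([489.79, 373.05,  97.37]), np.float64(3.2497455107584114))
stack lid (array([574.79, 368.18, 143.45]), np.float64(2.4330469313706358))
toolbox corner (array([374.07, 197.98,  38.15]), np.float64(4.036806538360029))
t 4.95 pos [508.37 -25.58 167.91] err mm [-29.37 203.58   2.09] deg [-49.06 -90.48   2.64] F [ 0.25  0.56 -1.92] w 59.115129062695914 j [-0.53  0.31  1.6   0.57  1.78 -0.77] rows 22
0.13, 0.01, -0.13, -0.45, -0.82, 0.02, -1,
0.12, 0.01, -0.14, -0.45, -0.82, 0.02, -1,
0.11, 0.02, -0.15, -0.45, -0.82, 0.02, -1,
0.10, 0.03, -0.16, -0.45, -0.82, 0.02, -1,
0.09, 0.03, -0.16, -0.45, -0.82, 0.02, -1,
0.08, 0.04, -0.17, -0.45, -0.82, 0.02, -1,
0.06, 0.04, -0.17, -0.45, -0.82, 0.02, -1,
0.05, 0.05, -0.17, -0.45, -0.82, 0.02, -1,
0.04, 0.06, -0.17, -0.45, -0.82, 0.02, -1,
0.03, 0.06, -0.17, -0.45, -0.82, 0.02, -1,
0.01, 0.07, -0.17, -0.45, -0.82, 0.02, -1,
0.00, 0.08, -0.17, -0.45, -0.82, 0.02, -1,
-0.01, 0.08, -0.17, -0.45, -0.82, 0.02, -1,
-0.02, 0.09, -0.16, -0.45, -0.82, 0.02, -1,
-0.03, 0.10, -0.16, -0.45, -0.82, 0.02, -1,
-0.04, 0.10, -0.15, -0.45, -0.82, 0.02, -1,
-0.05, 0.11, -0.14, -0.45, -0.82, 0.02, -1,
-0.06, 0.11, -0.13, -0.45, -0.82, 0.02, -1,
-0.07, 0.12, -0.12, -0.45, -0.82, 0.02, -1,
-0.08, 0.12, -0.11, -0.45, -0.82, 0.02, -1,
```

Emit:
step_arm(plan=[0.13,0.01,-0.13,-0.46,-0.82,0.02,-1,0.12,0.01,-0.14,-0.46,-0.82,0.02,-1,0.11,0.02,-0.15,-0.46,-0.82,0.02,-1,0.1,0.03,-0.16,-0.46,-0.82,0.02,-1,0.09,0.03,-0.16,-0.46,-0.82,0.02,-1,0.08,0.04,-0.17,-0.46,-0.82,0.02,-1,0.06,0.04,-0.17,-0.46,-0.82,0.02,-1,0.05,0.05,-0.17,-0.46,-0.82,0.02,-1,0.04,0.06,-0.17,-0.46,-0.82,0.02,-1,0.03,0.06,-0.17,-0.46,-0.82,0.02,-1])

```text
time: 6.2
position: [490.9, 67.9, 158.7]
ee_rot: [0.642, 0.393, 0.591, -0.289]
contact_force: [-0.1, -0.1, -0.2]
gripper_width: 58.9
```

Run:
```python
from plan import *
plan(np.array([479,178,170.]),tgt(-141,np.radians(155)),-1,sh=30,maxrows=20)
```

```text
t 6.2 pos [490.94  67.91 158.74] err mm [-11.94 110.09  11.26] deg [-34.59 -47.23   5.9 ] F [-0.08 -0.1  -0.19] w 58.90870636432365 j [-0.08 -0.05  1.85  0.11  1.22 -0.68] rows 13
-0.00, 0.08, -0.15, -0.53, -0.73, 0.09, -1,
-0.01, 0.08, -0.15, -0.53, -0.73, 0.09, -1,
-0.02, 0.09, -0.14, -0.53, -0.73, 0.09, -1,
-0.03, 0.10, -0.14, -0.53, -0.73, 0.09, -1,
-0.04, 0.10, -0.13, -0.53, -0.73, 0.09, -1,
-0.04, 0.11, -0.12, -0.53, -0.73, 0.09, -1,
-0.05, 0.12, -0.12, -0.53, -0.73, 0.09, -1,
-0.06, 0.12, -0.11, -0.53, -0.73, 0.09, -1,
-0.06, 0.13, -0.10, -0.53, -0.73, 0.09, -1,
-0.07, 0.13, -0.09, -0.53, -0.73, 0.09, -1,
-0.07, 0.14, -0.08, -0.53, -0.73, 0.09, -1,
-0.07, 0.14, -0.07, -0.53, -0.73, 0.09, -1,
-0.08, 0.14, -0.05, -0.53, -0.73, 0.09, -1,
```

Emit:
step_arm(plan=[0,0.08,-0.15,-0.53,-0.73,0.09,-1,-0.01,0.08,-0.15,-0.53,-0.73,0.09,-1,-0.02,0.09,-0.14,-0.53,-0.73,0.09,-1,-0.03,0.1,-0.14,-0.53,-0.73,0.09,-1,-0.04,0.1,-0.13,-0.53,-0.73,0.09,-1,-0.04,0.11,-0.12,-0.53,-0.73,0.09,-1,-0.05,0.12,-0.12,-0.53,-0.73,0.09,-1,-0.06,0.12,-0.11,-0.53,-0.73,0.09,-1])

```text
time: 7.2
position: [480.0, 137.9, 157.9]
ee_rot: [0.843, 0.193, 0.44, -0.243]
contact_force: [0.4, -0.2, 0.3]
gripper_width: 59.2
```

Run:
```python
from plan import *
plan(np.array([479,178,170.]),tgt(-141,np.radians(155)),-1,sh=30,maxrows=20)
```

```text
t 7.2 pos [480.   137.94 157.86] err mm [-1.   40.06 12.14] deg [-12.24 -17.54   2.39] F [ 0.38 -0.17  0.3 ] w 59.21176032761416 j [ 0.37 -0.15  2.03 -0.54  0.91 -0.28] rows 5
-0.08, 0.13, -0.06, -0.49, -0.70, 0.10, -1,
-0.08, 0.14, -0.05, -0.49, -0.70, 0.10, -1,
-0.09, 0.14, -0.04, -0.49, -0.70, 0.10, -1,
-0.09, 0.14, -0.03, -0.49, -0.70, 0.10, -1,
-0.09, 0.14, -0.02, -0.49, -0.70, 0.10, -1,
```

Emit:
step_arm(plan=[-0.08,0.13,-0.06,-0.49,-0.7,0.1,-1,-0.08,0.14,-0.05,-0.49,-0.7,0.1,-1,-0.09,0.14,-0.04,-0.49,-0.7,0.1,-1,-0.09,0.14,-0.03,-0.49,-0.7,0.1,-1,-0.09,0.14,-0.02,-0.49,-0.7,0.1,-1,0,0.03,0,-0.1,-0.12,0,-1])

```text
time: 7.95
position: [476.5, 181.2, 164.5]
ee_rot: [0.924, 0.059, 0.322, -0.199]
contact_force: [0.5, -0.4, -1.0]
gripper_width: 58.7
```

Run:
```python
from plan import *
from rig import vision
import cv2,pickle
plan(np.array([479,178,170.]),tgt(-141,np.radians(155)),-1,sh=30,maxrows=20)
d={n:vision.capture(n) for n in('scene','top')}
pickle.dump(d,open('d4.pkl','wb'))
cv2.imwrite('pics/s4.png',np.hstack([cv2.resize(d['scene']['pixels'][160:340,170:350],(400,400),interpolation=2),cv2.resize(d['top']['pixels'][180:360,140:320],(400,400),interpolation=2)]))
```

```text
t 7.95 pos [476.51 181.15 164.54] err mm [ 2.49 -3.15  5.46] deg [ 1.48  0.82 -0.16] F [ 0.48 -0.41 -1.02] w 58.747426337716384 j [ 0.62 -0.09  2.12 -1.06  0.9   0.07] rows 1
-0.01, -0.04, 0.13, 0.30, 0.16, -0.03, -1,
```

View pics/s4.png

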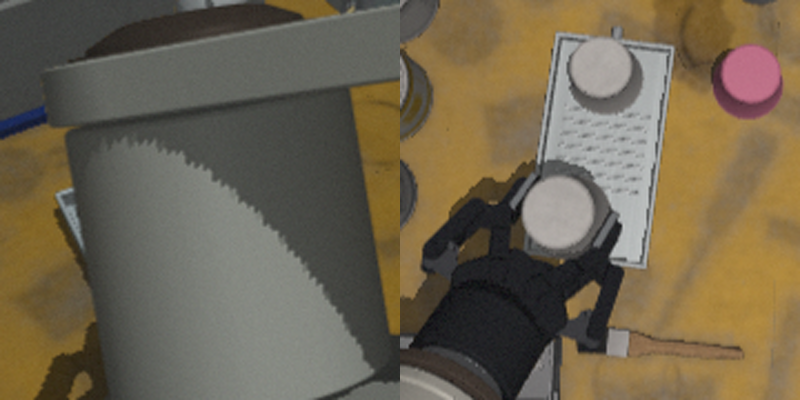

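The top view shows the held cup with its bottom up at about (211,275), held near the peg position. The arm blocks the scene camera. I'll measure the bottom disc and take a wrist view to check tilt.

Run:
```python
from plan import *; from h import *
from rig import vision
import cv2,pickle
d=pickle.load(open('d4.pkl','rb'));T=d['top'];W=vision.capture('wrist');d['wrist']=W;pickle.dump(d,open('d4.pkl','wb'))
p=T['pixels'];g=cv2.cvtColor(p,cv2.COLOR_BGR2GRAY)
for (u,v) in((210,275),(231,211)):
    print(g[v,u-22:u+34:2])
    m=np.zeros_like(g);m[v-20:v+21,u-20:u+21]=(g[v-20:v+21,u-20:u+21]>0.88*g[v,u])*255
    m=cv2.morphologyEx(m,cv2.MORPH_OPEN,np.ones((3,3),np.uint8))
    k,l,st,ce=cv2.connectedComponentsWithStats(m,connectivity=4);i=l[v,u]
    print(st[i],ce[i],[onz(T,*ce[i],z) for z in(92,195)])
a=cv2.resize(W['pixels'],(440,330));b=cv2.resize(p[245:310,180:245],(330,330),interpolation=2)
cv2.imwrite('pics/w4.png',np.hstack([a,b]))
```

```text
[ 31  26  26  54 168 169 169 169 171 171 168 168 169 169 171 169 169 167
 166 146  83  91  94  50 102 165 180 181]
[196 260  30  31 745] [210.59 275.11] [array([479.  , 198.23,  92.  ]), array([474.86, 184.33, 195.  ])]
[128 175 170  88 149 168 169 166 165 168 170 168 166 166 166 167 170 150
  82  91 164 170 171 173 174 170 172  96]
[217 197  27  26 531] [230.04 209.54] [array([599.79, 168.26,  92.  ]), array([580.8 , 158.03, 195.  ])]
```

View pics/w4.png

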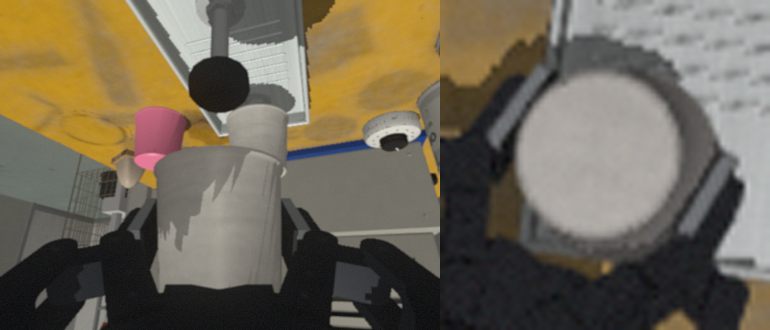

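The wrist view shows the cup in line with the peg head (both near column 218–219). In the top image the bottom disc and mouth rim centres agree with a vertical axis to within about 1°. I'll correct laterally, then descend.

Run:
```python
from plan import *
R=tgt(-141,np.radians(154))
plan(np.array([480.9,175.2,135]),R,-1,sh=15)
```

```text
t 8.1 pos [477.15 180.64 165.4 ] err mm [  3.75  -5.44 -30.4 ] deg [ 1.93  0.8  -0.91] F [ 0.87 -0.7  -0.46] w 59.112125240367874 j [ 0.62 -0.09  2.11 -1.06  0.9   0.07] rows 3
0.16, -0.02, -0.14, 0.13, 0.05, -0.06, -1,
0.16, -0.02, -0.14, 0.13, 0.05, -0.06, -1,
0.16, -0.02, -0.13, 0.13, 0.05, -0.06, -1,
```

Emit:
step_arm(plan=[0.16,-0.02,-0.14,0.13,0.05,-0.06,-1,0.16,-0.02,-0.14,0.13,0.05,-0.06,-1,0.16,-0.02,-0.13,0.13,0.05,-0.06,-1,0,0,0,0,0,0,-1])

```text
time: 8.6
position: [481.9, 173.5, 131.9]
ee_rot: [0.918, 0.077, 0.326, -0.214]
contact_force: [-0.4, 0.8, -0.6]
gripper_width: 59.1
```

Run:
```python
from plan import *; from h import *
from rig import vision
R=tgt(-141,np.radians(154))
T=vision.capture('top');p,q,s=cur()
import cv2
g=cv2.cvtColor(T['pixels'],cv2.COLOR_BGR2GRAY);u,v=[int(x) for x in proj(T,(p[0]-2,p[1]+3.5,p[2]+31))]
m=np.zeros_like(g);m[v-20:v+21,u-20:u+21]=(g[v-20:v+21,u-20:u+21]>0.88*g[v,u])*255
m=cv2.morphologyEx(m,cv2.MORPH_OPEN,np.ones((3,3),np.uint8))
k,l,st,ce=cv2.connectedComponentsWithStats(m,connectivity=4);i=l[v,u]
print(st[i],ce[i],onz(T,*ce[i],p[2]+31)-p)
plan(np.array([481.4,174.8,75]),R,-1,sh=15)
```

```text
[204 259  29  29 673] [218.34 272.79] [-1.71  2.38 31.  ]
t 8.65 pos [481.95 173.66 132.38] err mm [ -0.55   1.14 -57.38] deg [-0.32 -0.1   0.14] F [-0.06  0.46 -0.89] w 59.02699444365086 j [ 0.6  -0.03  2.13 -1.09  0.86  0.17] rows 4
0.18, 0.00, -0.23, -0.02, -0.00, 0.01, -1,
0.18, 0.00, -0.23, -0.02, -0.00, 0.01, -1,
0.18, 0.00, -0.23, -0.02, -0.00, 0.01, -1,
0.18, 0.00, -0.23, -0.02, -0.00, 0.01, -1,
```

Emit:
step_arm(plan=[0.18,0.02,-0.23,0,0,0,-1,0.18,0.02,-0.23,0,0,0,-1,0.18,0,-0.23,0,0,0,-1,0.16,0,-0.21,0,0,0,-1])

```text
time: 9.15
position: [482.9, 177.0, 76.2]
ee_rot: [0.918, 0.079, 0.324, -0.213]
contact_force: [0.7, -0.3, -0.4]
gripper_width: 59.1
```

Run:
```python
from plan import *
R=tgt(-141,np.radians(154))
plan(np.array([481,175.9,63]),R,-1,sh=3)
```

```text
t 9.15 pos [482.9  177.02  76.2 ] err mm [ -1.9   -1.12 -13.2 ] deg [-0.45  0.03 -0.01] F [ 0.7  -0.29 -0.45] w 59.14399787434987 j [ 0.6   0.08  2.17 -1.22  0.81  0.36] rows 5
0.03, -0.01, -0.04, -0.02, 0.00, -0.00, -1,
0.03, -0.01, -0.04, -0.02, 0.00, -0.00, -1,
0.03, -0.01, -0.04, -0.02, 0.00, -0.00, -1,
0.03, -0.01, -0.04, -0.02, 0.00, -0.00, -1,
0.03, -0.01, -0.04, -0.02, 0.00, -0.00, -1,
```

Emit:
step_arm(plan=[0.03,-0.02,-0.05,0,0,0,-1,0.03,-0.02,-0.05,0,0,0,-1,0.03,-0.01,-0.04,0,0,0,-1,0.03,-0.01,-0.04,0,0,0,-1])

```text
time: 9.65
position: [481.0, 175.1, 66.0]
ee_rot: [0.918, 0.079, 0.324, -0.213]
contact_force: [-0.5, 0.8, -0.1]
gripper_width: 58.7
```

Run:
```python
from plan import *; from h import *
from rig import vision
import cv2
R=tgt(-141,np.radians(154))
plan(np.array([481,175.9,61]),R,-1,sh=2)
T=vision.capture('top');p,q,s=cur()
g=cv2.cvtColor(T['pixels'],cv2.COLOR_BGR2GRAY);u,v=[int(x) for x in proj(T,(p[0]-2,p[1]+3.5,p[2]+31))]
m=np.zeros_like(g);m[v-20:v+21,u-20:u+21]=(g[v-20:v+21,u-20:u+21]>0.88*g[v,u])*255
m=cv2.morphologyEx(m,cv2.MORPH_OPEN,np.ones((3,3),np.uint8))
k,l,st,ce=cv2.connectedComponentsWithStats(m,connectivity=4);i=l[v,u]
print(st[i],ce[i],onz(T,*ce[i],p[2]+31))
```

```text
t 9.65 pos [480.97 175.05  65.97] err mm [ 0.03  0.85 -4.97] deg [-0.47  0.07 -0.06] F [-0.45  0.76 -0.1 ] w 58.74437528728375 j [ 0.6   0.1   2.18 -1.25  0.79  0.4 ] rows 3
0.02, 0.00, -0.03, -0.03, 0.00, -0.00, -1,
0.02, 0.01, -0.03, -0.03, 0.00, -0.00, -1,
0.02, 0.01, -0.03, -0.03, 0.00, -0.00, -1,
[209 262  27  27 580] [221.86 275.09] [479.36 177.48  96.6 ]
```

Centred at (479.4,177.5). I'll continue down gently until contact.

Emit:
step_arm(plan=[0.02,0,-0.03,0,0,0,-1,0.02,0.01,-0.03,0,0,0,-1])

```text
time: 9.95
position: [480.9, 175.6, 62.1]
ee_rot: [0.918, 0.079, 0.324, -0.213]
contact_force: [0.1, 0.4, -0.5]
gripper_width: 58.9
```

Emit:
step_arm(plan=[0.02,0,-0.03,0,0,0,-1])

```text
time: 10.07
position: [480.7, 175.8, 60.2]
ee_rot: [0.918, 0.079, 0.324, -0.213]
contact_force: [-0.3, -0.4, -0.5]
gripper_width: 59.3
```

Emit:
step_arm(plan=[0.01,0,-0.02,0,0,0,-1])

```text
time: 10.2
position: [480.8, 175.8, 59.5]
ee_rot: [0.919, 0.079, 0.323, -0.213]
contact_force: [0.1, -3.6, 10.0]
gripper_width: 58.9
```

Emit:
step_arm(plan=[0.01,0,-0.02,0,0,0,-1])

```text
time: 10.32
position: [481.2, 175.7, 59.4]
ee_rot: [0.919, 0.079, 0.322, -0.213]
contact_force: [-1.2, -6.8, 14.5]
gripper_width: 59.2
```

Emit:
step_arm(plan=[-0.01,0,0.01,0,0,0,-1,0,0,0,0,0,0,0,0,0,0,0,0,0,0.5,0,0,0,0,0,0,1,0,0,0,0,0,0,1])

```text
time: 10.95
position: [481.1, 175.8, 59.9]
ee_rot: [0.919, 0.079, 0.322, -0.213]
contact_force: [0.8, 0.0, -0.6]
gripper_width: 85.5
```

Run:
```python
from plan import *; from h import *
from rig import vision
import cv2
p,q,s=cur();print(p,s['contact_force'],s['gripper_width'],s['joint_pos'])
T=vision.capture('top');W=vision.capture('wrist')
a=cv2.resize(W['pixels'],(440,330));b=cv2.resize(T['pixels'][245:310,190:255],(330,330),interpolation=2)
cv2.imwrite('pics/w5.png',np.hstack([a,b]))
plan(p-130*q.as_matrix()[:,0],q,1,sh=20)
```

```text
[481.07 175.83  59.9 ] [ 0.85  0.03 -0.56] 85.54310295567392 [ 0.61  0.11  2.19 -1.27  0.79  0.43]
t 11.05 pos [481.07 175.84  59.94] err mm [-91.14  44.36  81.37] deg [-0.  0. -0.] F [0.21 0.61 1.34] w 85.26941606006267 j [ 0.61  0.11  2.19 -1.27  0.79  0.43] rows 7
-0.37, -0.00, -0.00, -0.00, 0.00, -0.00, 1,
-0.37, -0.00, -0.00, -0.00, 0.00, -0.00, 1,
-0.37, -0.00, -0.00, -0.00, 0.00, -0.00, 1,
-0.37, -0.00, -0.00, -0.00, 0.00, -0.00, 1,
-0.37, -0.00, -0.00, -0.00, 0.00, -0.00, 1,
-0.37, -0.00, -0.00, -0.00, 0.00, -0.00, 1,
-0.37, -0.00, -0.00, -0.00, 0.00, -0.00, 1,
```

View pics/w5.png

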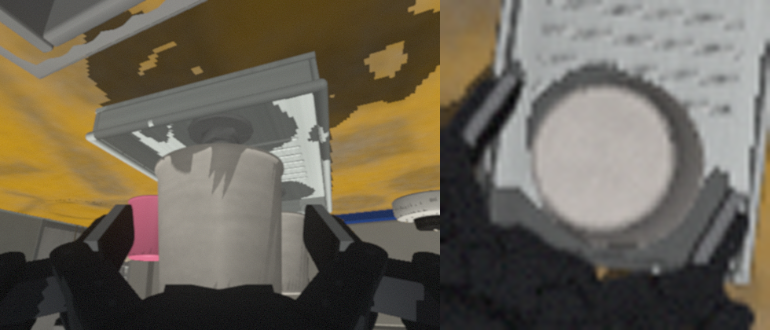

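The fingers are open and clear on both sides, and the cup is standing on the peg. I'll retreat along the tool axis.

Emit:
step_arm(plan=[-0.3,0,0,0,0,0,1,-0.4,0,0,0,0,0,1,-0.4,0,0,0,0,0,1,-0.4,0,0,0,0,0,1,-0.4,0,0,0,0,0,1])

```text
time: 11.68
position: [410.0, 209.3, 122.3]
ee_rot: [0.918, 0.079, 0.324, -0.214]
contact_force: [0.3, -0.1, 0.8]
gripper_width: 85.6
```

```bash
python3 -c "
from plan import *
p,q,s=cur();print(p,s['contact_force'],s['joint_pos'],q.as_matrix())"
```

```text
[410.04 209.33 122.29] [ 0.28 -0.13  0.84] [ 0.8  -0.05  2.18 -1.07  1.    0.31] [[ 0.7   0.44  0.56]
 [-0.34  0.9  -0.28]
 [-0.63  0.01  0.78]]
```

Emit:
step_arm(plan=[-0.38,0,0.47,0,0,0,1,-0.38,0,0.47,0,0,0,1,-0.38,0,0.47,0,0,0,1,-0.38,0,0.47,0,0,0,1,0.1,-0.5,0.3,0,0.5,0,1,0.2,-0.8,0.3,0,0.8,0,1,0.3,-0.8,0.25,0,0.8,0,1,0.3,-0.8,0.25,0,0.8,0,1,0.3,-0.8,0.25,0,0.8,0,1,0.3,-0.8,0.25,0,0.8,0,1])

```text
time: 12.92
position: [400.0, -9.1, 249.4]
ee_rot: [0.846, 0.112, 0.486, -0.188]
contact_force: [0.7, -0.2, -0.6]
gripper_width: 85.5
```

Run:
```python
from plan import *; from h import *
from rig import vision
import cv2
p,q,s=cur();print(s['time'],p,s['contact_force'],s['joint_pos'])
T=vision.capture('top');S=vision.capture('scene')
cv2.imwrite('pics/f1.png',np.hstack([cv2.resize(S['pixels'],(400,300)),cv2.resize(T['pixels'],(400,300))]))
cv2.imwrite('pics/f2.png',np.hstack([cv2.resize(S['pixels'][185:345,180:340],(400,400),interpolation=2),cv2.resize(T['pixels'][180:310,180:310],(400,400),interpolation=2)]))
```

```text
12.925 [400.05  -9.1  249.44] [ 0.66 -0.23 -0.64] [-0.09 -0.54  2.09 -0.19  1.1  -1.17]
```

View pics/f1.png

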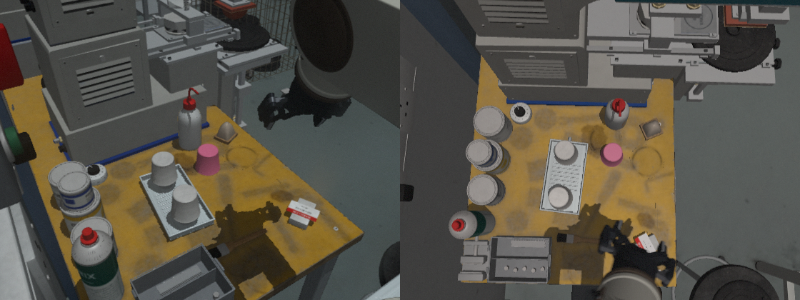

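Both cups now hang on their pegs, and the bottle, pad and pink cup look unmoved. I'll check straightness in a close-up.

View pics/f2.png

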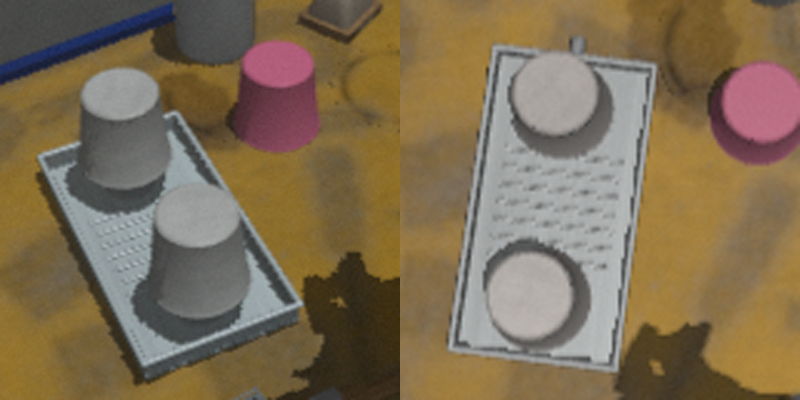

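Both cups stand equally straight in both views. I'm handing in the job.

```bash
python3 -c "
from rig import close_job
print(close_job())"
```

```text
the job is handed in; nothing more can be done
None
```

The rinsed cup is mouth down on the free peg (the one nearer the robot), released, and the job is handed in at about 13 s of robot time.

- **How it went:** I gripped the cup across its middle with the tool tilted 45°, lifted it, turned it mouth down and lowered it onto the peg. I felt about 10–15 N on contact. I then backed off slightly, opened the fingers and moved the arm clear.
- **Last checks:** In the scene and top views the cup looks as straight as the other cup, which is still on its peg. The bottle, spare pad and pink cup look unmoved by eye, though I did not measure them. The arm was touching nothing.
- **Disagreements:** Before the grasp, the camera estimates of where the cup lay differed by up to about 5 mm, so I aimed between them. Contact came about 1–2 mm lower than my estimate. No check failed.

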